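# Switch off the ultrasonic cleaner and hold its basket up level

## Robot

A 6-joint arm with a two-finger parallel gripper is mounted at the origin on the work surface. World frame = base frame: x ahead of the robot, y to its left, z up, the work surface at z = 0. Lengths are in m, angles in rad, forces in N, time in s.
With the tool pointing down it reaches from about 0.35 to 0.775 m from the base axis. Payload 7.3 kg.
Tool frame: the origin (TCP) lies at the very end of the fingers, on their centre line; the grasp point (between the pads) lies 19 mm behind it; z points along the fingers, y is the line along which they close (so a half turn about z gives the same grasp; the last joint's range is limited). The gripper opens to 92 mm and grips with 3 to 60 N. Pads are 19 mm wide; open, the fingers measure 130 mm over their backs; the gripper's body (75 mm by 190 mm) begins 47 mm behind the grasp point.
Start: joints at [0.996, 0.342, 1.524, -0, 1.275, -0.146], TCP at [0.218, 0.477, 0.195] pointing down, gripper open.
Joint ranges: [-2.53, 2.53], [-0.77, 2.02], [0.04, 2.7], [-1, 4.14], [0.28, 2.66], [-3.11, 3.11]. Speed limits (rad/s): [2.57, 2.57, 3.14, 3.14, 3.14, 3.14].

## Interface

Orientations are given as [roll, pitch, yaw] about the fixed x, y, z axes, in that order (R = Rz(yaw) Ry(pitch) Rx(roll)).
In Python, from cell import robot gives the robot as it stands. The module is installed in compiled form; this text tells all that it offers.
- The arm moves only by the tool arm_command, never from a script. Its argument "moves" is a list of rows, each a list of 3 entries, a list of its own where there are three numbers: the shift along the tool's x, y, z in m, then the turn, a rotation vector about the tool's x, y, z in rad, then the finger opening in m, from 0 to 0.0918. In form: [[[dx, dy, dz], [ax, ay, az], claw], ...]. A call has exactly 5 rows; each row is the pose to reach, as a shift and turn from the pose commanded when the call began, along the tool's axes at that moment; what a row does not reach only later rows make up. A row lasts 1/10 s, in which the tool goes at most 50 mm and 8.59 degrees, less where a joint would pass 70% of its speed; a pose out of reach is approached as far as the arm can. A call with a gripper value outside its range is refused whole. The fingers move at their own pace and stop on an object; "squeeze" is the grip in N (left out, the last holds). Time passes only in rows, so rows that repeat a pose let the fingers close, or fill a call up. It gives the time, the measured TCP pose, the force, the opening and the grip force at its end, in the units of the state.
- robot.observe(): the state, without advancing time (a new reading comes with each control period).
- robot.read_camera(name): name is "side" or "top" or "wrist"; returns the picture (480x640x3 uint8, red, green, blue); there is no depth.
- robot.camera_model(name): a dict with "fx", "fy", "cx", "cy" (pixels), "R" (3x3) and "t" (3): a world point X has camera coordinates R X + t. Camera axes: x right, y down, z forward; pixel columns grow to the right and rows downward; lengths in m; the calibration is good to about 2 mm. The wrist camera is an equidistant fisheye: a pixel r from the principal point sees the ray r / f radians off the axis. A picture is of the moment at which its call begins: read the wrist's pose just before it. camera_model takes no time and is no camera call; for the wrist camera it gives the pose at the moment of the call.
- robot.hand_in(): hands the job in; it is judged then, once.
The state is a dict: "time": time; "qpos": joint angles; "qvel": joint speeds; "joint_efforts": joint torques, N m; "tool_pos": TCP position; "tool_rot": TCP orientation; "contact_force": force on the tool from outside, world axes, zero at the start; "torque": the same for the moment, N m; "opening": finger opening in m; "grip_force": force on a finger pad.
Only numpy, scipy, OpenCV 4.12 (cv2) and the standard library are available. Lean on these libraries where they do the work, as an engineer would, in place of code of your own. Each camera call takes 0.05 s, during which the arm holds its last target. There are 200 camera calls.

## Task

Turn the knob on the power unit fully anticlockwise to its off stop, and only then take the wire basket by its handle, lift it out of the drained cleaner and hold it still and level over the tank, its underside a good three fingers (about 5 cm) above the rim. Keep all three fittings in the basket without tipping it, and leave the tumbler, tin and pliers where they are. Finish while still holding the basket up there: do not put it down or let go.

Things in the scene. Friction and masses are not known exactly. Their poses are not given: they have to be found in the camera images.
- power_knob (a joint): angle of the knob on the power unit, in rad: 0 is the off stop (fully anticlockwise seen from above), growing clockwise up to 4.2. It starts between 0.6 and 1.4. It stays where it is left and turns with light friction (0.03 N m).
- power_unit: grey painted box 120 x 120 mm and 65 mm high with the black knob in the middle of its top, fixed to the bench to the left or the right of the cleaner; origin at the centre of its underside, z up.
- power_knob_grip (a point): point on the knob's vertical axis, 31 mm above the knob's underside, at the height to grip; turns with the knob. Knob: a disc 46 mm across, 8 mm thick, with an upright bar grip 44 mm long (this point's own x axis), 14 mm wide (own y), reaching from 6 to 38 mm above the underside. Own z is up. Under the knob is a 6 mm high round plate on top of the power unit.
- tank_mouth (a point): centre of the tank mouth of the ultrasonic cleaner, level with its rim, 115 mm above the bench. The cleaner is a steel housing 170 mm (own x) x 220 mm (own y), fixed to the bench; its tank opening is 112 x 162 mm and 70 mm deep, and is empty of liquid. Own z is up.
- basket_handle (a point): centre of the handle of the basket; moves and turns with the basket, own z is its up. The handle is a level square black bar 12 x 12 mm, 142 mm long along own y, carried by an upright 16 mm wide and 5 mm thick at either end. It stands about 55 mm above the tank's rim at the start.
- basket: steel wire basket standing loose in the tank, 92 mm (own x) x 142 mm (own y), walls 45 mm high, about 0.25 kg plus the fittings; origin at the centre of its underside, 125 mm below the middle of its handle. About 10 mm of play in the tank on each side.
- coupling_mid (a point): centre of a stepped round steel coupling, 30 mm across and 30 mm high, about 0.13 kg, standing loose in the basket.
- bush_mid (a point): centre of a stepped round brass bush, 26 mm across and 22 mm high, about 0.07 kg, standing loose in the basket.
- collar_mid (a point): centre of a stepped round dark steel collar, 32 mm across and 14 mm high, about 0.05 kg, standing loose in the basket.
- tumbler_mid (a point): centre (half-way up) of a green plastic tumbler, 76 mm across the mouth, 110 mm high, standing on the bench on the other side of the cleaner from the power unit; a bystander.
- tin_mid (a point): centre of a flat round tin with an orange lid, 80 mm across, 28 mm high, lying on the bench beside the far end of the cleaner; a bystander.
- pliers_mid (a point): a pair of white-handled pliers lying on the bench beside the far end of the cleaner, about 160 mm long, 60 mm wide, 12 mm high; the point lies at the pivot, 6 mm above the bench; a bystander.
Mind the look-alikes: they are no part of the job. Leave any blue or purple look-alike of the basket alone. What is shaped like the power_unit but green is not meant.

How it is judged:
On the way, in this order (a step that is already met when the one before it is completed fails the run):
1. the knob is turned to its off stop (within 0.12 rad) (value of joint power_knob below 0.12 rad), for 0.2 s.
2. the basket is held by the fingers, level, clear above the tank (z of basket_handle in the frame of tank_mouth above 0.145 m and horizontal distance between basket_handle and tank_mouth below 0.08 m and angle between basket_handle's own z axis and vertical below 0.15 rad and contact force between the fingers and basket above 1 N), for 0.3 s.
At the end, for the whole second after the job is handed in: Knob within 0.12 rad of off; basket gripped (over 1 N), underside 20 mm or more above the rim, handle within 80 mm horizontally of the tank centre, tilt under 0.15 rad, still (20 mm/s, 0.15 rad/s), not touching the cleaner, all three fittings in it (all of step 2 and value of joint power_knob below 0.12 rad and linear speed of basket below 0.02 m/s and angular speed of basket below 0.15 rad/s and contact force between basket and cleaner below 0.1 N and x of coupling_mid in the frame of basket_handle between -0.05 and 0.05 m and y of coupling_mid in the frame of basket_handle between -0.075 and 0.075 m and z of coupling_mid in the frame of basket_handle between -0.13 and -0.06 m and x of bush_mid in the frame of basket_handle between -0.05 and 0.05 m and y of bush_mid in the frame of basket_handle between -0.075 and 0.075 m and z of bush_mid in the frame of basket_handle between -0.13 and -0.06 m and x of collar_mid in the frame of basket_handle between -0.05 and 0.05 m and y of collar_mid in the frame of basket_handle between -0.075 and 0.075 m and z of collar_mid in the frame of basket_handle between -0.13 and -0.06 m); the arm keeps its last pose, push and grip.
It fails at once if the basket is lifted (over 20 mm) while the cleaner is still on (z of basket_handle in the frame of tank_mouth above 0.075 m and value of joint power_knob above 0.15 rad).
It fails at once if the basket is tipped by more than 0.4 rad (angle between basket_handle's own z axis and vertical above 0.4 rad).
It fails at once if a fitting leaves the basket (not (x of coupling_mid in the frame of basket_handle between -0.05 and 0.05 m and y of coupling_mid in the frame of basket_handle between -0.075 and 0.075 m and z of coupling_mid in the frame of basket_handle between -0.13 and -0.06 m) or not (x of bush_mid in the frame of basket_handle between -0.05 and 0.05 m and y of bush_mid in the frame of basket_handle between -0.075 and 0.075 m and z of bush_mid in the frame of basket_handle between -0.13 and -0.06 m) or not (x of collar_mid in the frame of basket_handle between -0.05 and 0.05 m and y of collar_mid in the frame of basket_handle between -0.075 and 0.075 m and z of collar_mid in the frame of basket_handle between -0.13 and -0.06 m)).
It fails at once if a bystander is moved more than 30 mm (distance of any of tumbler_mid, tin_mid, pliers_mid from where it was at the start of the episode above 0.03 m).
It also fails if it takes over 48 s, if anything falls off the work surface, if the arm or the gripper's body presses on something with over 40 N, if the wrist force passes 120 N, or if a joint passes its speed limit or range.

## Working session

There is one attempt and no reset: what is moved stays moved. The work goes in short steps, Python scripts to look and compute and a tool call to move; the robot and the scene stay as the last step left them, time stands still between calls to the robot, and variables do not carry over. Pictures are saved under pics/ and viewed, at most 10 in all, crops included, and the job is handed in when it is done.

Besides the shell and the picture viewer there is one more tool, called as name([rows], argument=value, ...), one row to a line, values as JSON. arm_command: Moves the arm, as the interface text tells. Its arguments: {"type":"object","properties":{"moves":{"type":"array"},"squeeze":{"type":"number"}},"required":["moves"]}

```bash
mkdir -p pics; cat > h.py <<'E'
import numpy as np, cv2
from cell import robot
def ray(name,u,v,z,m=None):
    m=m or robot.camera_model(name);R=np.array(m['R']);t=np.array(m['t'])
    x=(u-m['cx'])/m['fx'];y=(v-m['cy'])/m['fy']
    if name=='wrist':
        r=np.hypot(x,y);s=np.sin(r)/r if r>1e-9 else 1;d=np.array([x*s,y*s,np.cos(r)])
    else: d=np.array([x,y,1.])
    c=-R.T@t;d=R.T@d
    return c+d*(z-c[2])/d[2]
def snap(name,f,crop=None,k=1):
    im=robot.read_camera(name)[:,:,::-1]
    if crop: im=im[crop[1]:crop[3],crop[0]:crop[2]]
    cv2.imwrite('pics/'+f,cv2.resize(im,None,fx=k,fy=k,interpolation=cv2.INTER_CUBIC))
E
python3 - <<'E'
from h import *
snap('top','top.png');snap('side','side.png')
s=robot.observe();print(s['time'],s['tool_pos'],s['tool_rot'],s['opening'])
for n in('top','side','wrist'):
    m=robot.camera_model(n);print(n,m['fx'],-np.array(m['R']).T@np.array(m['t']))
E
```

```text
0.1 [0.21804572 0.47715256 0.19403243] [-3.14027059e+00 -1.72699966e-04  2.71283617e+00] 0.09199459798901277
top 475.6404436904982 [ 0.28246973 -0.00453193  1.15872228]
side 466.8264412338021 [0.38536217 0.71019134 0.68144428]
wrist 371.64829954431775 [0.14991598 0.50853899 0.38446894]
```

View pics/top.png

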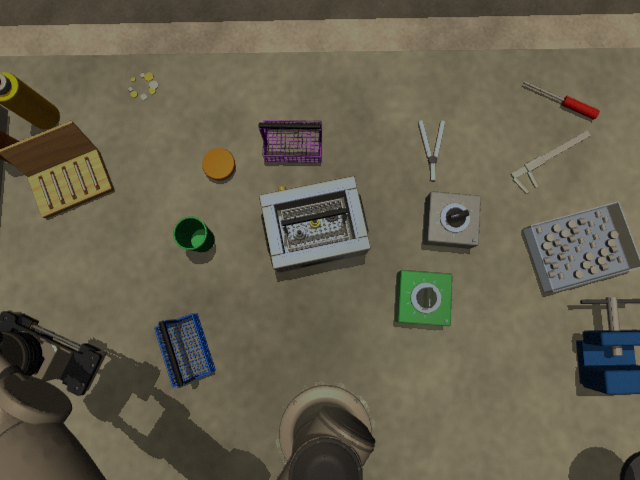

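View pics/side.png

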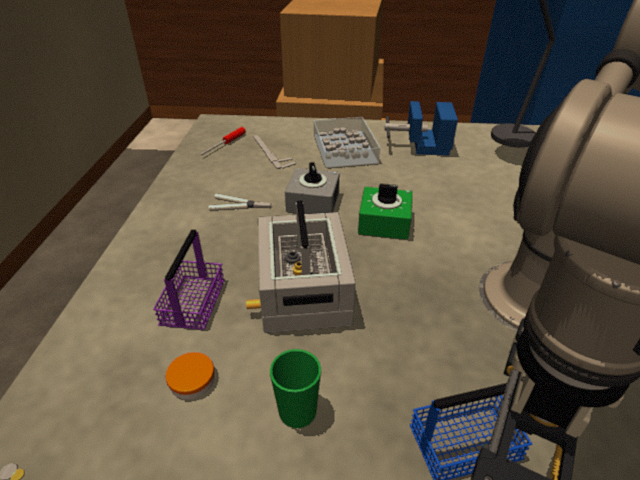

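Top view: there are two boxes, a grey power unit at about (453,219) with its knob at (457,216), and a green look-alike at (425,298). There are three baskets: steel in the cleaner at (315,222), purple at (292,142) and blue at (186,350). The grey unit and the steel basket fit the description, so I'll confirm both in an enlarged crop.

```bash
python3 - <<'E'
from h import *
snap('top','topc.png',(250,165,490,285),3.3)
E
```

```text
(no output)
```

View pics/topc.png

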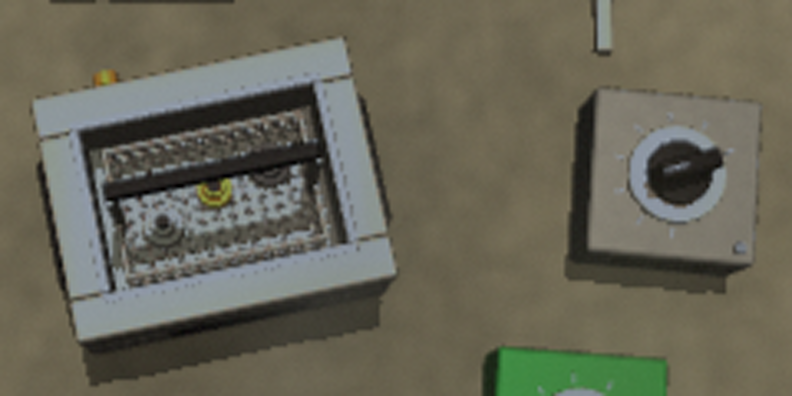

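```bash
python3 - <<'E'
from h import *
m=robot.camera_model('top')
P=lambda u,v,z:ray('top',250+u/3.3,165+v/3.3,z,m)
a,b=P(660,180,.109),P(722,157,.109);print('bar',(a+b)/2,np.linalg.norm(a-b),np.degrees(np.arctan2(*(b-a)[1::-1])))
print('plate',P(677,173,.071),'disc',P(681,172,.079))
c=[P(*q,.065) for q in((596,88),(760,102),(752,262),(588,257))];print('unit',np.mean(c,0))
a,b=P(106,190,.172),P(325,151,.172);print('handle',(a+b)/2,np.linalg.norm(a-b),np.degrees(np.arctan2(*(b-a)[1::-1])))
c=np.array([P(*q,.115) for q in((34,100),(343,38),(397,273),(80,342))]);print('tank',c.mean(0),np.linalg.norm(c[1]-c[0]),np.linalg.norm(c[2]-c[1]),np.degrees(np.arctan2(*(c[1]-c[0])[1::-1])))
s=robot.observe();print(s['time'])
E
```

```text
bar [ 0.48296575 -0.30882646  0.109     ] 0.045806700233224196 -70.53191499767718
plate [ 0.48714187 -0.30974437  0.071     ] disc [ 0.48630419 -0.31034346  0.079     ]
unit [ 0.48571368 -0.30915512  0.065     ]
handle [0.47448555 0.01377908 0.172     ] 0.14231218454574635 -80.63139393802163
tank [0.47438341 0.01631798 0.115     ] 0.21537150478180586 0.1660676005921114 -79.23431092802316
0.15
```

The crop confirms it: the grey box's black knob is at crop (681,172), with its bar from (660,180) to (722,157). The steel basket's black handle runs from (106,190) to (325,151). The measured bar (46 mm), handle (142 mm) and housing (215 x 166 mm) match the given sizes. Now I'll raise the tool and travel towards the knob.

arm_command([
  [[0,0,-0.05],[0,0,0],0.0918],
  [[-0.03,-0.02,-0.09],[0,0,0.1],0.0918],
  [[-0.07,-0.045,-0.1],[0,0,0.2],0.0918],
  [[-0.11,-0.065,-0.105],[0,0,0.3],0.0918],
  [[-0.15,-0.09,-0.105],[0,0,0.4],0.0918],
], squeeze=20)

```text
time: 0.65
tool_pos: [0.3183, 0.3322, 0.3005]
tool_rot: [3.139, 0.0, 2.31]
contact_force: [0.4, 0.6, -0.3]
opening: 0.0918
grip_force: 0.0
```

```bash
cat >> h.py <<'E'
from scipy.spatial.transform import Rotation as Ro
def plan(p,yaw):
    s=robot.observe();R=Ro.from_euler('xyz',s['tool_rot']);T=Ro.from_euler('xyz',[np.pi,0,np.radians(yaw)])
    print('t',s['time'],'pos',np.round(s['tool_pos'],4),'rot',np.round(np.degrees(s['tool_rot']),1),'q',np.round(s['qpos'],2))
    print('shift',np.round(R.inv().apply(np.array(p)-s['tool_pos']),4),'turn',np.round((R.inv()*T).as_rotvec(),3))
E
python3 -c "
from h import *
plan([.45,.1,.30],109.5);plan([.485,-.3095,.2],109.5)"
```

```text
t 0.65 pos [0.3183 0.3322 0.3005] rot [179.9   0.  132.3] q [ 0.64  0.15  1.49 -0.    1.5  -0.1 ]
shift [-0.2604 -0.059   0.0005] turn [ 0.002 -0.     0.398]
t 0.65 pos [0.3183 0.3322 0.3005] rot [179.9   0.  132.3] q [ 0.64  0.15  1.49 -0.    1.5  -0.1 ]
shift [-0.5866 -0.3091  0.1   ] turn [ 0.002 -0.     0.398]
```

arm_command([
  [[-0.045,-0.015,0],[0,0,0.08],0.0918],
  [[-0.09,-0.03,0],[0,0,0.16],0.0918],
  [[-0.135,-0.045,0],[0,0,0.24],0.0918],
  [[-0.18,-0.06,0],[0,0,0.32],0.0918],
  [[-0.225,-0.075,0],[0,0,0.4],0.0918],
])

```text
time: 1.15
tool_pos: [0.4143, 0.1149, 0.2996]
tool_rot: [3.141, -0.0, 1.91]
contact_force: [0.9, 0.5, 0.6]
opening: 0.0916
grip_force: 0.0
```

```bash
python3 -c "
from h import *
plan([.485,-.3095,.2],109.5)"
```

```text
t 1.15 pos [0.4143 0.1149 0.2996] rot [180.   -0.  109.4] q [ 0.09  0.1   1.56  0.    1.49 -0.25]
shift [-0.4238 -0.0744  0.0996] turn [ 0.    -0.    -0.002]
```

arm_command([
  [[-0.045,-0.008,0],[0,0,0],0.06],
  [[-0.09,-0.016,0],[0,0,0],0.05],
  [[-0.135,-0.024,0],[0,0,0],0.05],
  [[-0.18,-0.032,0],[0,0,0],0.05],
  [[-0.225,-0.04,0],[0,0,0],0.05],
])

```text
time: 1.65
tool_pos: [0.4516, -0.1105, 0.2995]
tool_rot: [3.142, -0.0, 1.913]
contact_force: [-0.3, 0.5, 0.7]
opening: 0.0566
grip_force: 0.0
```

arm_command([
  [[-0.04,-0.008,0],[0,0,0],0.05],
  [[-0.08,-0.016,0.02],[0,0,0],0.05],
  [[-0.12,-0.024,0.04],[0,0,0],0.05],
  [[-0.16,-0.03,0.07],[0,0,0],0.05],
  [[-0.195,-0.034,0.1],[0,0,0],0.05],
])

```text
time: 2.15
tool_pos: [0.4851, -0.3059, 0.1985]
tool_rot: [3.141, 0.001, 1.912]
contact_force: [0.3, -0.6, -0.2]
opening: 0.0499
grip_force: 0.0
```

```bash
python3 - <<'E'
from h import *
plan([.485,-.3095,.086],109.5)
m=robot.camera_model('wrist');snap('wrist','w1.png')
R=np.array(m['R']);X=np.array([.485,-.3095,.109]);c=R@X+m['t'];th=np.arctan2(np.hypot(c[0],c[1]),c[2]);print(m['fx']*th*c[:2]/np.hypot(c[0],c[1])+[m['cx'],m['cy']])
E
```

```text
t 2.15 pos [ 0.4851 -0.3059  0.1985] rot [180.    0.  109.5] q [-0.7   0.43  1.38 -0.    1.33 -1.04]
shift [-0.0033 -0.0014  0.1125] turn [0.    0.001 0.001]
[320.07073613 245.35403472]
```

View pics/w1.png

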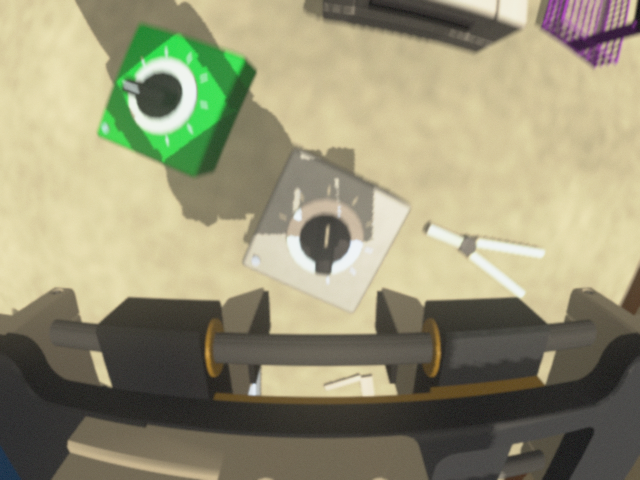

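The wrist view shows the grey unit's knob bar running from about (328,222) to (324,273), close to the predicted (320,245). It is aligned between the fingers.

```bash
python3 - <<'E'
from h import *
print(ray('wrist',326,248,.109),ray('wrist',325,238,.079))
E
```

```text
[ 0.48735104 -0.31108739  0.109     ] [ 0.48658967 -0.31107459  0.079     ]
```

arm_command([
  [[-0.003,-0.001,0.03],[0,0,0],0.05],
  [[-0.003,-0.001,0.06],[0,0,0],0.05],
  [[-0.003,-0.001,0.08],[0,0,0],0.05],
  [[-0.003,-0.001,0.09],[0,0,0],0.05],
  [[-0.003,-0.001,0.09],[0,0,0],0.05],
])

```text
time: 2.7
tool_pos: [0.4846, -0.3062, 0.1084]
tool_rot: [-3.14, -0.003, 1.913]
contact_force: [-0.4, -0.0, 0.7]
opening: 0.0501
grip_force: 0.0
```

arm_command([
  [[-0.003,0.001,0.01],[0,0,0],0.05],
  [[-0.003,0.001,0.018],[0,0,0],0.05],
  [[-0.003,0.001,0.022],[0,0,0],0.05],
  [[-0.003,0.001,0.022],[0,0,0],0.03],
  [[-0.003,0.001,0.022],[0,0,0],0.02],
])

```text
time: 3.2
tool_pos: [0.4873, -0.3094, 0.0878]
tool_rot: [3.141, 0.0, 1.913]
contact_force: [-0.0, -0.6, 1.3]
opening: 0.0387
grip_force: 0.0
```

arm_command([
  [[0,0,0],[0,0,0],0.01],
  [[0,0,0],[0,0,0],0.005],
  [[0,0,0],[0,0,0],0.005],
  [[0,0,0],[0,0,0],0.005],
  [[0,0,0],[0,0,0],0.005],
], squeeze=20)

```text
time: 3.7
tool_pos: [0.4872, -0.3094, 0.0876]
tool_rot: [3.141, -0.0, 1.913]
contact_force: [0.0, 0.4, -0.8]
opening: 0.0056
grip_force: 0.0
```

The fingers closed to 6 mm without gripping the bar, so I'll look.

```bash
python3 - <<'E'
from h import *
a=robot.read_camera('wrist')[:,:,::-1];b=robot.read_camera('side')[130:230,250:420,::-1]
a=a[180:440,200:440]
a=cv2.resize(a,(388,420));b=cv2.resize(b,(408,240),interpolation=cv2.INTER_CUBIC)
o=np.zeros((420,796,3),np.uint8);o[:,:388]=a;o[:240,388:]=b;cv2.imwrite('pics/w2.png',o);print(robot.observe()['opening'],robot.observe()['time'])
E
```

```text
0.005201139848779707 3.8
```

View pics/w2.png

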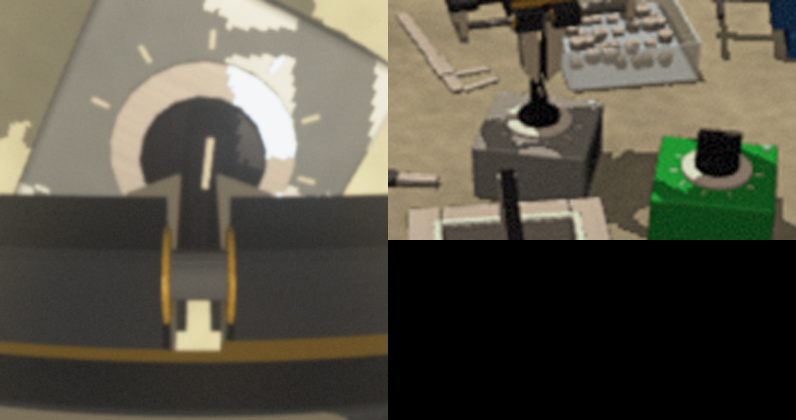

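The wrist view shows the fingers on either side of the bar with a gap of about 13 mm, judged against the 50 mm gap seen earlier. The bar therefore seems to be held, and the opening reading looks doubtful. I'll turn anticlockwise and see whether the pointer follows.

arm_command([
  [[0,0,0],[0,0,-0.1],0.005],
  [[0,0,0],[0,0,-0.2],0.005],
  [[0,0,0],[0,0,-0.3],0.005],
  [[0,0,0],[0,0,-0.4],0.005],
  [[0,0,0],[0,0,-0.5],0.005],
])

```text
time: 4.3
tool_pos: [0.4872, -0.3094, 0.0876]
tool_rot: [3.142, -0.0, 2.417]
contact_force: [0.9, 0.4, -1.1]
opening: 0.0047
grip_force: 0.0
```

```bash
python3 - <<'E'
from h import *
s=robot.observe();print(s['torque'],s['grip_force'],s['opening'],s['joint_efforts'])
snap('wrist','w3.png',(180,160,460,400),2)
s=robot.observe();print(s['torque'],s['grip_force'],s['opening'],s['tool_rot'])
E
```

```text
[-0.00806668 -0.00506887  0.06608567] 0.0 0.0047366820623255335 [ 3.37491962e-03 -5.03307974e+01 -2.18388283e+01 -2.99056701e-02
  8.12996342e-02  1.32678106e+00]
[-0.01981473  0.00999252 -0.01354932] 0.0 0.004906743289167593 [ 3.14153275e+00 -2.69167460e-05  2.42173090e+00]
```

View pics/w3.png

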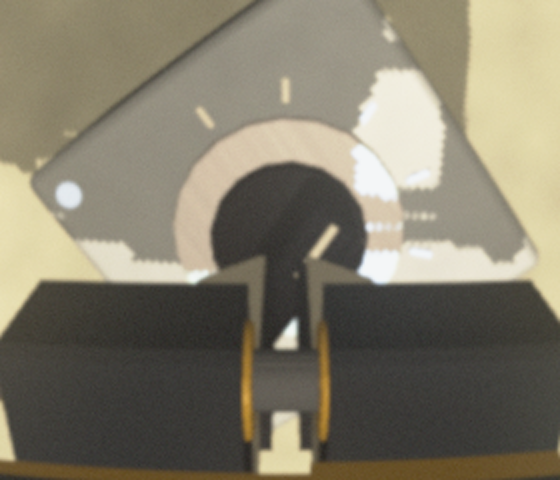

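The pointer did not follow the 0.5 rad turn, so the fingers are not on the bar. I'll project the TCP and the knob into the views to find the offset.

```bash
python3 - <<'E'
from h import *
def proj(n,X):
    m=robot.camera_model(n);c=np.array(m['R'])@X+m['t'];u=c[:2]/c[2]
    if n=='wrist': u=u/np.linalg.norm(u)*np.arctan(np.linalg.norm(u))
    return np.round(u*m['fx']+[m['cx'],m['cy']],1)
s=robot.observe();T=s['tool_pos']
for n,X in(('tcp',T),('tcp+20z',T+[0,0,.02]),('tcp+40',T+[0,0,.04]),('disc',np.array([.4865,-.3105,.079])),('bartop',np.array([.4865,-.3105,.109])),('plate',np.array([.4865,-.3105,.071]))):
    a=proj('wrist',X);b=proj('side',X);print(n,'w3',(a-[180,160])*2,'side full',b,'w2side',(b-[250,130])*2.4+[388,0])
m=robot.camera_model('wrist');print(-np.array(m['R']).T@m['t'],np.array(m['R'])[2])
im=robot.read_camera('side')[140:220,270:350,::-1]
cv2.imwrite('pics/s4.png',cv2.resize(im,(560,560),interpolation=cv2.INTER_CUBIC))
E
```

```text
tcp w3 [283.8 246.2] side full [312.8 173.4] w2side [538.72 104.16]
tcp+20z w3 [283.8 275.6] side full [312.7 166.3] w2side [538.48  87.12]
tcp+40 w3 [283.8 311.2] side full [312.7 159.1] w2side [538.48  69.84]
disc w3 [279.4 236. ] side full [313.1 176.1] w2side [539.44 110.64]
bartop w3 [278.6 278.6] side full [313.  165.6] w2side [539.2   85.44]
plate w3 [279.6 226.4] side full [313.1 178.9] w2side [539.44 117.36]
[ 0.43085001 -0.25979507  0.2780151 ] [ 0.2104939  -0.18391072 -0.96014018]
```

View pics/s4.png

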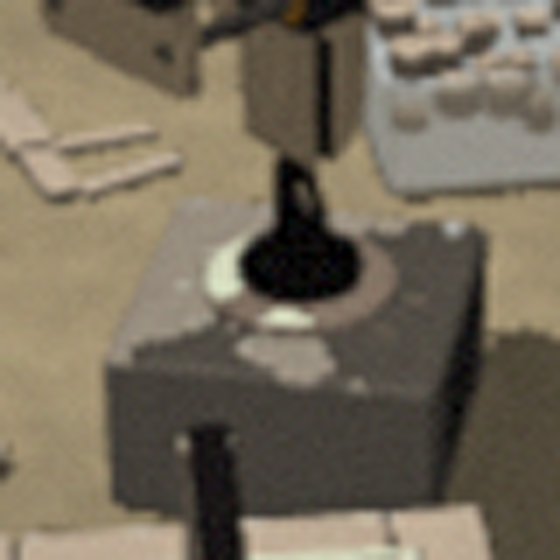

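The side crop shows the fingertips at crop (300,150), which is full (313,161). The reported TCP projects to (313,173). The wrist views agree: the real tips sit roughly 30 mm higher than the reported TCP, so the fingers closed above the bar (top at z 0.109). I'll open, turn back and go lower in steps while watching the force.

arm_command([
  [[0,0,0],[0,0,0.1],0.07],
  [[0,0,0],[0,0,0.2],0.07],
  [[0,0,0],[0,0,0.3],0.07],
  [[0,0,0],[0,0,0.4],0.07],
  [[0,0,0],[0,0,0.5],0.07],
])

```text
time: 4.9
tool_pos: [0.4872, -0.3094, 0.0876]
tool_rot: [3.142, -0.0, 1.906]
contact_force: [-0.6, -0.2, 0.0]
opening: 0.0404
grip_force: 0.0
```

arm_command([
  [[0,0,0],[0,0,0],0.07],
  [[0,0,0.004],[0,0,0],0.07],
  [[0,0,0.008],[0,0,0],0.07],
  [[0,0,0.012],[0,0,0],0.07],
  [[0,0,0.015],[0,0,0],0.07],
])

```text
time: 5.4
tool_pos: [0.487, -0.3092, 0.0719]
tool_rot: [-3.141, -0.001, 1.913]
contact_force: [-0.3, 0.4, 0.4]
opening: 0.0698
grip_force: 0.0
```

arm_command([
  [[0,0,0.002],[0,0,0],0.07],
  [[0,0,0.004],[0,0,0],0.07],
  [[0,0,0.006],[0,0,0],0.07],
  [[0,0,0.008],[0,0,0],0.07],
  [[0,0,0.008],[0,0,0],0.07],
])

```text
time: 5.9
tool_pos: [0.4871, -0.3093, 0.0644]
tool_rot: [-3.141, -0.0, 1.913]
contact_force: [0.0, 0.2, -0.3]
opening: 0.0696
grip_force: 0.0
```

arm_command([
  [[0,0,0.002],[0,0,0],0.07],
  [[0,0,0.004],[0,0,0],0.07],
  [[0,0,0.006],[0,0,0],0.07],
  [[0,0,0.008],[0,0,0],0.06],
  [[0,0,0.008],[0,0,0],0.04],
])

```text
time: 6.4
tool_pos: [0.487, -0.3092, 0.0562]
tool_rot: [-3.141, -0.001, 1.913]
contact_force: [-0.7, -0.2, 0.1]
opening: 0.0583
grip_force: 0.0
```

arm_command([
  [[0,0,0],[0,0,0],0.02],
  [[0,0,0],[0,0,0],0.005],
  [[0,0,0],[0,0,0],0.005],
  [[0,0,0],[0,0,0],0.005],
  [[0,0,0],[0,0,0],0.005],
], squeeze=20)

```text
time: 6.9
tool_pos: [0.4873, -0.3094, 0.0566]
tool_rot: [3.141, -0.0, 1.913]
contact_force: [4.0, 2.1, 0.0]
opening: 0.0184
grip_force: 2.8
```

Contact this time, with a force along the tool's +y axis. I'll shift slightly that way and let the grip settle.

arm_command([
  [[0,0.001,0],[0,0,0],0.005],
  [[0,0.002,0],[0,0,0],0.005],
  [[0,0.002,0],[0,0,0],0.005],
  [[0,0.002,0],[0,0,0],0.005],
  [[0,0.002,0],[0,0,0],0.005],
])

```text
time: 7.4
tool_pos: [0.4887, -0.3084, 0.0567]
tool_rot: [-3.141, -0.001, 1.913]
contact_force: [-4.4, 2.4, 4.2]
opening: 0.014
grip_force: 19.9
```

Gripped at 14 mm with 20 N. Now I'll turn anticlockwise.

arm_command([
  [[0,-0.0005,0],[0,0,-0.12],0.005],
  [[0,-0.001,0],[0,0,-0.24],0.005],
  [[0,-0.001,0],[0,0,-0.36],0.005],
  [[0,-0.001,0],[0,0,-0.46],0.005],
  [[0,-0.001,0],[0,0,-0.55],0.005],
])

```text
time: 7.9
tool_pos: [0.488, -0.3089, 0.0567]
tool_rot: [3.141, -0.0, 2.467]
contact_force: [-3.3, 1.9, 3.5]
opening: 0.0136
grip_force: 19.9
```

```bash
python3 -c "
from h import *
s=robot.observe();print(s['torque'],s['joint_efforts'][5],s['qpos'][5],s['tool_rot'][2])"
```

```text
[ 0.39231066  0.47593384 -0.02126834] 1.0511589422821999 -1.593150795040647 2.466710002917773
```

arm_command([
  [[0,0,0],[0,0,-0.06],0.005],
  [[0,0,0],[0,0,-0.12],0.005],
  [[0,0,0],[0,0,-0.18],0.005],
  [[0,0,0],[0,0,-0.24],0.005],
  [[0,0,0],[0,0,-0.3],0.005],
])

```text
time: 8.4
tool_pos: [0.4877, -0.3093, 0.0567]
tool_rot: [-3.141, -0.0, 2.765]
contact_force: [-4.3, 0.6, 4.4]
opening: 0.0136
grip_force: 19.9
```

```bash
python3 -c "
from h import *
s=robot.observe();print(s['torque'],s['joint_efforts'][5],s['qpos'][5],s['tool_rot'][2])"
```

```text
[ 0.14028906  0.6620281  -0.02636265] 0.7596703805029392 -1.8915918794669948 2.7651426243491857
```

arm_command([
  [[0,0,0],[0,0,-0.05],0.005],
  [[0,0,0],[0,0,-0.1],0.005],
  [[0,0,0],[0,0,-0.15],0.005],
  [[0,0,0],[0,0,-0.2],0.005],
  [[0,0,0],[0,0,-0.25],0.005],
])

```text
time: 8.9
tool_pos: [0.4877, -0.3097, 0.0567]
tool_rot: [-3.141, -0.0, 3.015]
contact_force: [-3.5, 0.4, 3.0]
opening: 0.0138
grip_force: 19.9
```

```bash
python3 -c "
from h import *
s=robot.observe();print(s['torque'],s['joint_efforts'][5],s['qpos'][5],s['tool_rot'][2])"
```

```text
[-0.054811    0.76966105 -0.01104652] 0.6274639070034027 -2.1412054459782444 3.0147330802280514
```

arm_command([
  [[0,0,0],[0,0,-0.04],0.005],
  [[0,0,0],[0,0,-0.08],0.005],
  [[0,0,0],[0,0,-0.12],0.005],
  [[0,0,0],[0,0,-0.16],0.005],
  [[0,0,0],[0,0,-0.16],0.005],
])

```text
time: 9.4
tool_pos: [0.4882, -0.3097, 0.0566]
tool_rot: [-3.141, 0.001, -3.112]
contact_force: [-1.5, -0.8, 1.6]
opening: 0.0155
grip_force: 22.1
```

```bash
python3 -c "
from h import *
s=robot.observe();print(s['torque'],s['joint_efforts'][5],s['qpos'][5],s['tool_rot'][2])"
```

```text
[-0.05460468  0.36536907 -0.66228727] -1.023799292743206 -2.298659626548564 -3.1115502608885706
```

The torque jumped to 0.66 N m and the pads began to slip, so the knob is at its stop. I'll release and rise, then check the knob.

arm_command([
  [[0,0,0],[0,0,0],0.03],
  [[0,0,0],[0,0,0],0.05],
  [[0,0,0],[0,0,0],0.05],
  [[0,0,-0.02],[0,0,0],0.05],
  [[0,0,-0.06],[0,0,0],0.05],
])

```text
time: 9.9
tool_pos: [0.4865, -0.3076, 0.1142]
tool_rot: [3.137, -0.005, -3.11]
contact_force: [0.2, -0.3, -0.1]
opening: 0.0481
grip_force: 0.0
```

arm_command([
  [[0,0,-0.045],[0,0,0.1],0.05],
  [[0,0,-0.09],[0,0,0.22],0.05],
  [[0,0,-0.135],[0,0,0.34],0.05],
  [[0,0,-0.17],[0,0,0.46],0.05],
  [[0,0,-0.18],[0,0,0.58],0.05],
])

```text
time: 10.4
tool_pos: [0.4894, -0.3099, 0.3015]
tool_rot: [-3.141, 0.008, 2.588]
contact_force: [-0.3, 0.2, 0.4]
opening: 0.0495
grip_force: 0.0
```

```bash
python3 - <<'E'
from h import *
plan([.47,-.1,.28],99.4)
plan([.4745,.0138,.25],99.4)
im=robot.read_camera('top')[190:250,425:485,::-1];w=robot.read_camera('wrist')[60:360,170:470,::-1]
cv2.imwrite('pics/k.png',np.hstack([cv2.resize(im,(400,400),interpolation=cv2.INTER_CUBIC),cv2.resize(w,(400,400))]))
E
```

```text
t 10.4 pos [ 0.4894 -0.3099  0.3015] rot [-179.9    0.5  148.3] q [-0.7   0.39  1.17  0.    1.58 -1.71]
shift [0.127  0.1684 0.0203] turn [0.002 0.008 0.853]
t 10.4 pos [ 0.4894 -0.3099  0.3015] rot [-179.9    0.5  148.3] q [-0.7   0.39  1.17  0.    1.58 -1.71]
shift [0.1832 0.2676 0.0497] turn [0.002 0.008 0.853]
```

View pics/k.png

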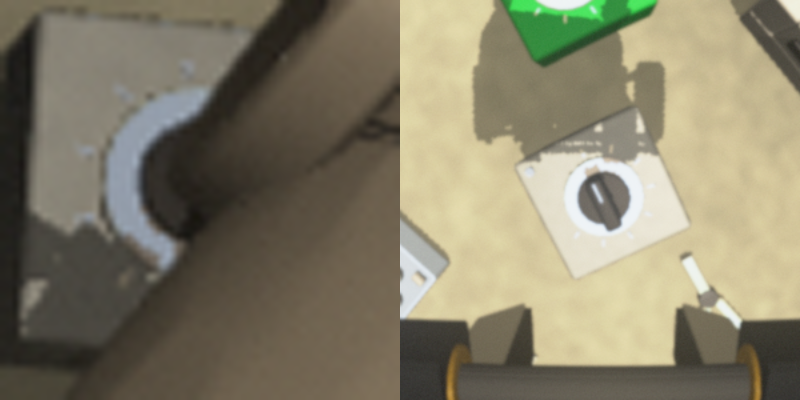

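The wrist view shows the knob turned, with its bar now parallel to the box side and its pointer at about (598,190). That fits the hard stop. Next is the basket handle.

arm_command([
  [[0.025,0.035,0],[0,0,0.14],0.06],
  [[0.05,0.075,0],[0,0,0.28],0.07],
  [[0.075,0.11,0],[0,0,0.42],0.07],
  [[0.1,0.145,0],[0,0,0.56],0.07],
  [[0.12,0.18,0],[0,0,0.7],0.07],
])

```text
time: 11.0
tool_pos: [0.4785, -0.0909, 0.2952]
tool_rot: [-3.14, -0.002, 1.891]
contact_force: [0.2, 0.4, -0.1]
opening: 0.07
grip_force: 0.0
```

arm_command([
  [[0.03,0.005,0],[0,0,0.08],0.07],
  [[0.05,0.012,0],[0,0,0.15],0.07],
  [[0.07,0.018,0],[0,0,0.15],0.07],
  [[0.09,0.02,0],[0,0,0.15],0.07],
  [[0.1,0.02,0],[0,0,0.15],0.07],
])

```text
time: 11.5
tool_pos: [0.4661, 0.0098, 0.2953]
tool_rot: [-3.139, -0.001, 1.747]
contact_force: [-0.1, -0.4, 0.3]
opening: 0.0701
grip_force: 0.0
```

```bash
python3 - <<'E'
from h import *
plan([.4745,.0138,.25],99.4)
snap('wrist','w5.png')
E
```

```text
t 11.5 pos [0.4661 0.0098 0.2953] rot [-1.799e+02 -1.000e-01  1.001e+02] q [-0.14  0.17  1.48  0.    1.49 -0.32]
shift [0.0024 0.009  0.0453] turn [-0.002 -0.001  0.012]
```

View pics/w5.png

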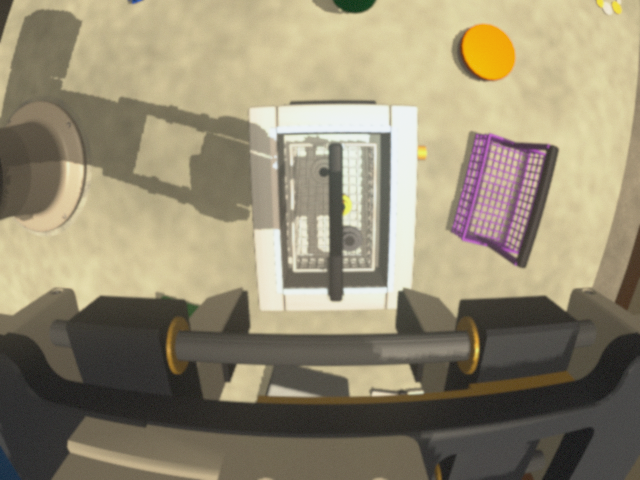

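The handle bar runs from (335,145) to (336,298) in the wrist view, with three fittings visible in the basket. It is parallel to the pads.

```bash
python3 - <<'E'
from h import *
m=robot.camera_model('wrist')
a,b=ray('wrist',335.5,145,.175,m),ray('wrist',336,299,.175,m);c=(a+b)/2;print(c,np.linalg.norm(a-b),np.degrees(np.arctan2(*(a-b)[1::-1])))
q=[ray('wrist',*p,.115,m) for p in((276,133),(388,133),(388,290),(276,290))];print(np.mean(q,0))
plan([c[0],c[1],.12],99.8)
E
```

```text
[0.47652448 0.01818371 0.175     ] 0.13704311522001478 100.72879116586375
[0.47522416 0.0161465  0.115     ]
t 11.55 pos [0.4659 0.0103 0.2956] rot [-1.799e+02 -1.000e-01  1.001e+02] q [-0.14  0.17  1.48  0.    1.49 -0.32]
shift [0.0056 0.0122 0.1756] turn [-0.002 -0.001  0.005]
```

arm_command([
  [[0.006,0.0115,0.02],[0,0,0],0.07],
  [[0.006,0.0115,0.05],[0,0,0],0.07],
  [[0.006,0.0115,0.08],[0,0,0],0.07],
  [[0.006,0.0115,0.1],[0,0,0],0.07],
  [[0.006,0.0115,0.115],[0,0,0],0.07],
])

```text
time: 12.05
tool_pos: [0.4763, 0.0155, 0.1794]
tool_rot: [-3.139, -0.001, 1.744]
contact_force: [0.0, 0.0, 0.1]
opening: 0.07
grip_force: 0.0
```

arm_command([
  [[0,0,0.015],[0,0,0],0.07],
  [[0,0,0.03],[0,0,0],0.07],
  [[0,0,0.045],[0,0,0],0.07],
  [[0,0,0.055],[0,0,0],0.07],
  [[0,0,0.06],[0,0,0],0.07],
])

```text
time: 12.55
tool_pos: [0.4767, 0.0157, 0.1204]
tool_rot: [-3.14, -0.0, 1.743]
contact_force: [0.7, 0.1, 0.9]
opening: 0.0702
grip_force: 0.0
```

arm_command([
  [[0,0,0],[0,0,0],0.06],
  [[0,0,0],[0,0,0],0.05],
  [[0,0,0],[0,0,0],0.04],
  [[0,0,0],[0,0,0],0.03],
  [[0,0,0],[0,0,0],0.022],
], squeeze=10)

```text
time: 13.05
tool_pos: [0.4775, 0.0162, 0.122]
tool_rot: [3.141, 0.0, 1.743]
contact_force: [-0.2, 0.1, -0.1]
opening: 0.0344
grip_force: 0.0
```

arm_command([
  [[0,0,0],[0,0,0],0.018],
  [[0,0,0],[0,0,0],0.014],
  [[0,0,0],[0,0,0],0.01],
  [[0,0,0],[0,0,0],0.005],
  [[0,0,0],[0,0,0],0.005],
], squeeze=15)

```text
time: 13.55
tool_pos: [0.477, 0.0162, 0.1215]
tool_rot: [-3.141, -0.0, 1.743]
contact_force: [-1.4, -0.4, -0.3]
opening: 0.0115
grip_force: 15.0
```

Gripped at 12 mm. I'll firm up the grip and lift gently.

arm_command([
  [[0,0,0],[0,0,0],0.002],
  [[0,0,0],[0,0,0],0.002],
  [[0,0,-0.001],[0,0,0],0.002],
  [[0,0,-0.003],[0,0,0],0.002],
  [[0,0,-0.006],[0,0,0],0.002],
], squeeze=45)

```text
time: 14.05
tool_pos: [0.4771, 0.0162, 0.1274]
tool_rot: [-3.141, -0.0, 1.743]
contact_force: [-0.6, 0.1, -5.8]
opening: 0.0113
grip_force: 45.0
```

arm_command([
  [[0,0,-0.003],[0,0,0],0.002],
  [[0,0,-0.006],[0,0,0],0.002],
  [[0,0,-0.008],[0,0,0],0.002],
  [[0,0,-0.009],[0,0,0],0.002],
  [[0,0,-0.009],[0,0,0],0.002],
])

```text
time: 14.55
tool_pos: [0.4774, 0.0162, 0.1368]
tool_rot: [3.141, 0.0, 1.743]
contact_force: [-0.6, -0.5, -5.3]
opening: 0.0117
grip_force: 45.0
```

```bash
python3 - <<'E'
from h import *
s=robot.observe();print(s['contact_force'],s['torque'],s['tool_pos'])
E
```

```text
[-0.57465018 -0.54076287 -5.27663926] [-0.15211083  0.07873241  0.02075306] [0.47736117 0.01618446 0.13679218]
```

It carries about 5 N, which is the full basket weight. I'll continue the lift.

arm_command([
  [[0,0,-0.005],[0,0,0],0.002],
  [[0,0,-0.013],[0,0,0],0.002],
  [[0,0,-0.022],[0,0,0],0.002],
  [[0,0,-0.031],[0,0,0],0.002],
  [[0,0,-0.04],[0,0,0],0.002],
])

```text
time: 15.05
tool_pos: [0.4774, 0.0162, 0.1777]
tool_rot: [3.141, 0.0, 1.743]
contact_force: [-1.2, 0.2, -3.8]
opening: 0.0115
grip_force: 45.0
```

arm_command([
  [[0,0,-0.009],[0,0,0],0.002],
  [[0,0,-0.018],[0,0,0],0.002],
  [[0,0,-0.027],[0,0,0],0.002],
  [[0,0,-0.036],[0,0,0],0.002],
  [[0,0,-0.045],[0,0,0],0.002],
])

```text
time: 15.55
tool_pos: [0.4773, 0.0162, 0.2224]
tool_rot: [3.142, -0.0, 1.743]
contact_force: [-0.2, 0.3, -6.1]
opening: 0.0118
grip_force: 45.0
```

arm_command([
  [[0,0,-0.008],[0,0,0],0.002],
  [[0,0,-0.015],[0,0,0],0.002],
  [[0,0,-0.02],[0,0,0],0.002],
  [[0,0,-0.024],[0,0,0],0.002],
  [[0,0,-0.025],[0,0,0],0.002],
])

```text
time: 16.05
tool_pos: [0.4774, 0.0162, 0.247]
tool_rot: [3.141, 0.0, 1.743]
contact_force: [0.2, 0.6, -4.4]
opening: 0.0113
grip_force: 45.0
```

arm_command([
  [[0,0,0],[0,0,0],0.002],
  [[0,0,0],[0,0,0],0.002],
  [[0,0,0],[0,0,0],0.002],
  [[0,0,0],[0,0,0],0.002],
  [[0,0,0],[0,0,0],0.002],
])

```text
time: 16.55
tool_pos: [0.4772, 0.0162, 0.2465]
tool_rot: [-3.141, -0.0, 1.743]
contact_force: [0.5, -0.0, -4.8]
opening: 0.0115
grip_force: 45.0
```

```bash
python3 - <<'E'
from h import *
s=robot.observe();print(s['contact_force'],s['torque'],s['tool_pos'])
snap('side','end.png',(200,90,460,350),2.2)
E
```

```text
[ 0.52223218 -0.02224356 -4.81095876] [-0.1177968   0.00915193  0.02222814] [0.47720115 0.01616304 0.24648496]
```

View pics/end.png

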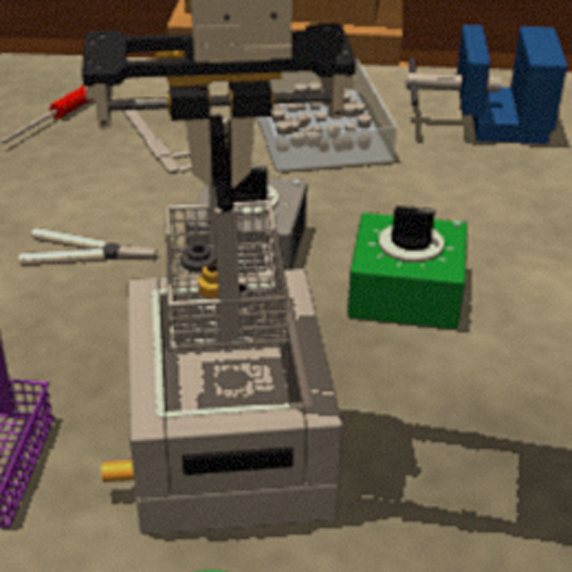

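The basket hangs level and clear above the tank, walls upright at about (225,270). The collar shows at (197,255), the bush at (210,280), and the coupling is partly hidden behind the upright at about (238,290). The lift was 125 mm, which puts the underside about 5.5 cm above the rim. Handing in.

```bash
python3 -c "
from cell import robot
print(robot.hand_in())"
```

```text
the job is handed in; nothing more can be done
None
```

I turned the knob to its off stop, then lifted the basket and handed in while holding it level about 5.5 cm above the tank rim, all three fittings apparently inside and the bystanders untouched; the hand-in returned no verdict.

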